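Clip the wide settlement panel

TASK

Mark the wide settlement panel as the next one for the microscope: squeeze the spring clip open by its two handles, carry it over, and let its jaws close on the middle of the wide panel's top edge, well down over the edge and in line with it. Let go and leave the clip sitting there upright; keep it off the narrow panel.

Things in the scene. Friction and masses are not known exactly. Their poses are not given: they have to be found in the camera images.
- clip: Steel spring clip, 65 g, stands on its jaws, handles up. Origin: mid hinge axis (barrel radius 5), 44 above the jaw tips, 45 above bench at start. x: way jaws open and handles squeeze; y: along hinge; z: up. Same both ways round. Jaws 50 wide (y), 12 thick, gripping faces 28 to 44 below hinge. Black-clad handles 32 wide reach 47 above hinge, leaning apart: 42 over outsides at 32 up, 50 at top. mm
- jaw (a joint): Angle between the clip's halves: 0 shut, 0.54 rad at the stop (handles parallel, 26 mm over outsides; jaw tips 24 mm apart), 0.14 when shut on 6 mm. Squeeze handles along clip x 32 mm above the hinge: 3 N starts, 7 N reaches the stop, 15 N is ample. Let go, it springs shut (4 N at jaws). A good bite has the hinge 20 mm above the edge; 5 mm is the least possible.
- wide_panel: The wider of two grey plastic panels standing upright, fixed, in a white foot (14 mm high, 50 mm deep, 10 mm longer than the panel): 140 mm wide, 6 mm thick, top edge 110 mm above the bench, 4 mm barnacles low on both faces. Origin: middle of the top edge; x square to the faces, y along the edge, z up.
- narrow_panel: The narrow panel: same make, thickness and height but 80 mm wide, fixed. Origin and axes as for the wide one. It stays bare.

How it is judged:
At the end, for the whole second after the job is handed in: Clip let go and at rest, jaws shut on the wide panel (jaw 0.08 to 0.25 rad): hinge within 20 mm of the edge's middle along it, 12 mm of the panel's mid-plane and 0 to 36 mm above the edge (8 mm of bite or more); hinge in line with the edge within 15 degrees, clip upright within 20 degrees (y of clip in the frame of wide_panel between -0.02 and 0.02 m and x of clip in the frame of wide_panel between -0.012 and 0.012 m and z of clip in the frame of wide_panel between 0 and 0.036 m and value of joint jaw between 0.08 and 0.25 rad and angle between the y axis of clip and the y axis of wide_panel, either way round below 0.26 rad and angle between clip's own z axis and vertical below 0.35 rad and linear speed of clip below 0.01 m/s and angular speed of clip below 0.1 rad/s); the robot touches nothing.
It fails at once if the clip is set on or pressed against the narrow panel (contact force between clip and narrow_panel above 2 N).
It also fails if it takes over 40 s, if anything falls off the work surface, if the arm or the gripper's body presses on something with over 40 N, if the wrist force passes 120 N, or if a joint passes its speed limit or range.

ROBOT

A 6-joint arm with a two-finger parallel gripper is mounted at the origin on the work surface. World frame = base frame: x ahead of the robot, y to its left, z up, the work surface at z = 0. Lengths are in m, angles in rad, forces in N, time in s.
With the tool pointing down it reaches from about 0.35 to 0.775 m from the base axis. Payload 5.5 kg.
Tool frame: the origin (TCP) lies at the very end of the fingers, on their centre line; the grasp point (between the pads) lies 19 mm behind it; x points along the fingers, y is the direction in which the jaws open and shut, and the axes are right-handed (so a half turn about x gives the same grasp; the last joint's range is limited). The gripper opens to 85 mm and grips with 20 to 120 N. Pads are 22 mm wide; open, the fingers measure 114 mm over their backs; the gripper's body (76 mm by 85 mm) begins 54 mm behind the grasp point. The pads swing forward as they close: fully open they stand 13 mm farther back than shut.
Start: joints at [0.969, 0.313, 0.046, 1.304, 0, 1.431], TCP at [0.256, 0.515, 0.231] pointing down, gripper open.
Joint ranges: [-2.76, 2.76], [-0.86, 1.69], [-1.03, 1.26], [-2.2, 2.34], [-1.47, 1.5], [-3.14, 3.14]. Speed limits (rad/s): [2.57, 2.57, 3.14, 3.14, 3.14, 3.14].

INTERFACE

Orientations are given as a unit quaternion [w, x, y, z].
In Python, from workcell import env gives the robot as it stands.
- The arm moves only by the tool servo_tool, never from a script. Its argument "increments" is a list of rows, each an object with "offset": the shift along the tool's x, y, z in cm, a list of three; "yaw": the turn about the tool's x in degrees. In form: [{"offset": [x, y, z], "yaw": yaw}, ...]. A call has exactly 8 rows; each row is the pose to reach, as a shift and turn from the pose commanded when the call began, along the tool's axes at that moment; what a row does not reach only later rows make up. A row lasts 1/10 s, in which the tool goes at most 50 mm and 8.59 degrees, less where a joint would pass 70% of its speed; a pose out of reach is approached as far as the arm can. A call with a gripper value outside its range is refused whole. "claw" is the opening, from 0 (shut) to 1 (fully open), set as the call begins (left out, the last holds). The fingers move at their own pace and stop on an object; "force" is the grip in N (left out, the last holds). Time passes only in rows, so rows that repeat a pose let the fingers close, or fill a call up. It gives the time, the measured TCP pose, the force and the opening at its end, in the units of the state.
- env.get_state(): the state, without advancing time (a new reading comes with each control period).
- env.read_camera(name): name is "scene" or "side" or "wrist"; returns (picture, depth): 420x560x3 uint8, red, green, blue; 420x560 float32, m along the optical axis (not along the pixel's ray), 0 where there is no reading.
- env.camera_model(name): a dict with "vertical_fov" (degrees; the focal length in pixels is half the picture's height over the tangent of half this angle, whatever the lens; pixels are square), "cx", "cy" (the principal point, pixels), "D" ([k1, k2, p1, p2, k3] as OpenCV has them; the pictures are not rectified), "world_from_camera" (4x4, takes a point from camera to world coordinates). Camera axes: x right, y up, looking along -z (the intrinsics and any distortion apply to the point x, -y, -z); pixel columns grow to the right and rows downward; lengths in m; the calibration is good to about 2 mm. A picture is of the moment at which its call begins: read the wrist's pose just before it. camera_model takes no time and is no camera call; for the wrist camera it gives the pose at the moment of the call.
- env.hand_in(): hands the job in, once; it reports no verdict.
The state is a dict: "clock": time; "joint_pos": joint angles; "qvel": joint speeds; "tau": joint torques, N m; "tcp_pos": TCP position; "orientation": TCP orientation; "wrist_force": force on the tool from outside, world axes, zero at the start; "ft_torque": the same for the moment, N m; "finger_gap": finger opening in m.
Only numpy, scipy, OpenCV 4.12 (cv2) and the standard library are available. Lean on these libraries where they do the work, as an engineer would, in place of code of your own. Each camera call takes 0.05 s, during which the arm holds its last target.

## Working session

There is one attempt and no reset: what is moved stays moved. The work goes in short steps, Python scripts to look and compute and a tool call to move; the robot and the scene stay as the last step left them, time stands still between calls to the robot, and variables do not carry over. Pictures are saved under pics/ and viewed, and the job is handed in when it is done.

Besides the shell and the picture viewer there is one more tool, called as name(argument=value, ...), one argument or row to a line, values as JSON. servo_tool: Moves the arm, as the interface text tells. Its arguments: {"type":"object","properties":{"increments":{"type":"array","items":{"type":"object","properties":{"offset":{"type":"array","items":{"type":"number"}},"yaw":{"type":"number"}}}},"claw":{"type":"number"},"force":{"type":"number"}},"required":["increments"]}

```bash
mkdir -p pics; ls; cat > h.py <<'E'
import numpy as np, cv2
from workcell import env
def K(m):
    f=210/np.tan(np.radians(m["vertical_fov"])/2)
    return np.array([[f,0,m["cx"]],[0,f,m["cy"]],[0,0,1.]]),np.array(m["D"],float)
def pts(m,d):
    k,D=K(m); v,u=np.mgrid[0:420,0:560]
    p=cv2.undistortPoints(np.stack([u,v],-1).reshape(-1,1,2).astype(float),k,D).reshape(420,560,2)
    c=np.stack([p[...,0]*d,-p[...,1]*d,-d],-1)
    T=np.array(m["world_from_camera"]); return c@T[:3,:3].T+T[:3,3]
def ray(m,u,v):
    k,D=K(m); p=cv2.undistortPoints(np.array([[[u,v]]],float),k,D).ravel()
    T=np.array(m["world_from_camera"]); return T[:3,3],T[:3,:3]@np.array([p[0],-p[1],-1])
def onplane(m,u,v,z):
    o,r=ray(m,u,v); return o+r*(z-o[2])/r[2]
def snap(n,tag):
    m=env.camera_model(n); a,d=env.read_camera(n); a=np.array(a)
    cv2.imwrite(f"pics/{tag}.png",a[...,::-1]); np.savez(f"{tag}.npz",a=a,d=d,P=pts(m,d)); return m,a,np.array(d)
E
python3 - <<'E'
from h import *
for n in("scene","side","wrist"):
    m,a,d=snap(n,n+"0"); print(n,m)
print(env.get_state())
E
```

```text
pics
scene {'vertical_fov': 56.11752070517114, 'cx': 275.99998093453144, 'cy': 211.1077952993321, 'D': array([-0.00950198,  0.        ,  0.        ,  0.        ,  0.        ]), 'world_from_camera': array([[-0.75717515, -0.4472075 ,  0.47612104,  0.92411314],
       [ 0.65320991, -0.52018429,  0.55020462,  0.46530789],
       [ 0.00161505,  0.72760824,  0.68599099,  0.66711777],
       [ 0.        ,  0.        ,  0.        ,  1.        ]])}
side {'vertical_fov': 53.95898808840592, 'cx': 280.40322179916905, 'cy': 208.4684555743274, 'D': array([-0.04940837,  0.        ,  0.        ,  0.        ,  0.        ]), 'world_from_camera': array([[ 0.96625031,  0.1713363 , -0.19236477,  0.39159329],
       [-0.25752836,  0.66068658, -0.70510452, -0.51372265],
       [ 0.00628282,  0.73084684,  0.68251258,  0.62369672],
       [ 0.        ,  0.        ,  0.        ,  1.        ]])}
wrist {'vertical_fov': 62.84446665640916, 'cx': 281.2352066940454, 'cy': 217.35928116455193, 'D': array([-0.08175886,  0.        ,  0.        ,  0.        ,  0.        ]), 'world_from_camera': array([[ 0.44597329, -0.8
[... 202 characters left out ...]
 ,  1.        ]])}
{'clock': 0.15, 'joint_pos': array([9.69396035e-01, 3.13822511e-01, 4.52773334e-02, 1.30360993e+00,
       3.77984056e-06, 1.43117500e+00]), 'qvel': array([-1.70317796e-03, -2.62963043e-03,  4.38293494e-03,  1.03533291e-05,
       -2.33031631e-03, -9.00131989e-04]), 'tau': array([ 2.29848418e-03, -4.81064093e+01,  2.98815697e+01,  1.38630043e-02,
       -1.50827491e-04, -3.48370224e-05]), 'tcp_pos': array([0.25599448, 0.51445936, 0.23063208]), 'orientation': array([ 0.68816709,  0.16136943,  0.68851749, -0.16226407]), 'wrist_force': array([-0.00320575,  0.13580573, -0.6876168 ]), 'ft_torque': array([-0.01384575, -0.01122071, -0.07635405]), 'finger_gap': 0.0856870008526275}
```

View pics/scene0.png

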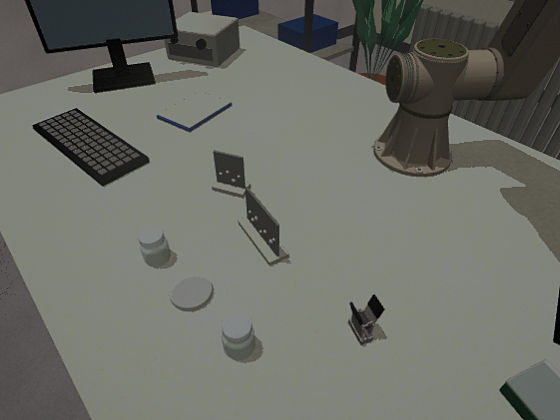

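View pics/side0.png

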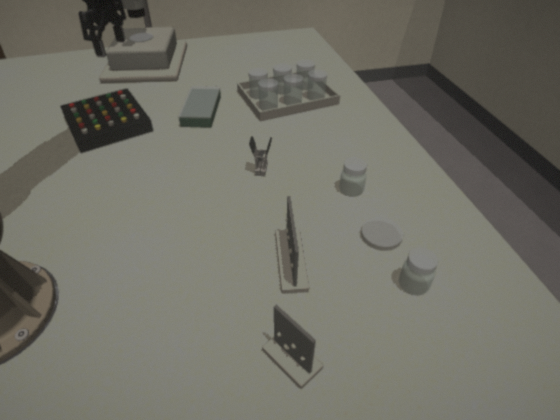

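View pics/wrist0.png

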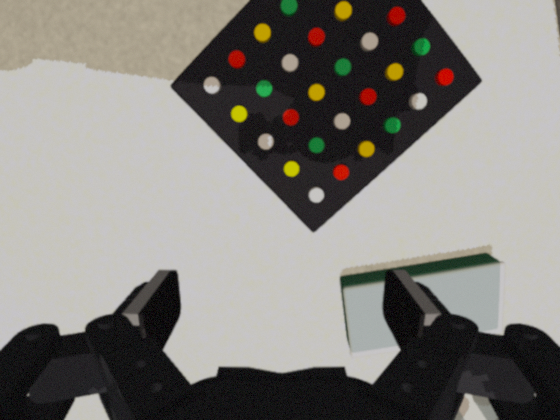

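The scene view shows the clip near (366,318), the wide panel near (263,220) and the narrow one near (229,170). In the side view they are near (261,155), (292,245) and (293,340). Next I measure them from depth.

```bash
cat > meas.py <<'E'
from h import *
R={"scene":{"clip":(335,280,395,350),"wide":(235,180,292,268),"nar":(205,140,255,200)},"side":{"clip":(240,125,282,180),"wide":(270,190,312,295),"nar":(255,300,328,385)}}
for n in R:
    z=np.load(n+"0.npz"); a=z["a"].astype(int);P=z["P"]
    for o,(x0,y0,x1,y1) in R[n].items():
        p=P[y0:y1,x0:x1].reshape(-1,3); c=a[y0:y1,x0:x1].reshape(-1,3)
        zs=p[:,2]; 
        lo,hi=(0.06,0.12) if o!="clip" else (0.055,0.1)
        k=(zs>lo)&(zs<hi); q=p[k]
        r=cv2.minAreaRect((q[:,:2]*1000).astype(np.float32))
        mu=q.mean(0); w,V=np.linalg.eigh(np.cov((q-mu)[:,:2].T))
        print(n,o,k.sum(),"mean",mu.round(4),"rect",np.round(r[0],1),np.round(r[1],1),round(r[2],1),"major deg",np.degrees(np.arctan2(V[1,1],V[0,1])).round(1),"sd",np.sqrt(w).round(4),"zmax",np.percentile(q[:,2],[50,95,100]).round(4))
for n in R:
    a=cv2.imread(f"pics/{n}0.png"); tiles=[]
    for o,(x0,y0,x1,y1) in R[n].items():
        if o!="nar": tiles.append(cv2.resize(a[y0-5:y1+5,x0-5:x1+5],(400,560),interpolation=2))
    cv2.imwrite(f"pics/crop_{n}.png",np.hstack(tiles))
E
python3 meas.py
```

```text
scene clip 379 mean [0.5526 0.2833 0.0747] rect [557.8 279.6] [33.  50.7] 69.7 major deg 161.4 sd [0.01   0.0179] zmax [0.0755 0.0875 0.0898]
scene wide 640 mean [ 0.5508 -0.0117  0.0889] rect [548.3 -17.2] [140.    7.9] 79.2 major deg 79.8 sd [0.0014 0.0412] zmax [0.0901 0.1097 0.1126]
scene nar 600 mean [ 0.501  -0.1886  0.0889] rect [ 504.1 -141.9] [205.9  53.3] 81.2 major deg 76.8 sd [0.0153 0.0549] zmax [0.0901 0.1097 0.111 ]
side clip 137 mean [0.5505 0.2751 0.0747] rect [557.2 277.5] [35.6 49.4] 70.1 major deg 152.2 sd [0.0107 0.0183] zmax [0.076  0.0872 0.0885]
side wide 437 mean [ 0.5445 -0.0332  0.0958] rect [547.8 -20.9] [140.4   8. ] 80.8 major deg 80.3 sd [0.0019 0.0437] zmax [0.1039 0.1105 0.1118]
side nar 937 mean [ 0.4939 -0.2194  0.0906] rect [ 493.8 -215.5] [ 7.4 80.3] 29.1 major deg 119.2 sd [0.0015 0.0237] zmax [0.0925 0.1103 0.1123]
```

```bash
cat > go.py <<'E'
import sys; from h import *
from scipy.spatial.transform import Rotation as Ro
def go(target,ydeg):
    s=env.get_state(); q=s["orientation"]; M=Ro.from_quat(np.r_[q[1:],q[0]]).as_matrix()
    d=M.T@(np.array(target)-s["tcp_pos"])*100
    yt=np.array([np.cos(np.radians(ydeg)),np.sin(np.radians(ydeg)),0])
    b=M.T@yt; a=np.degrees(np.arctan2(b[2],b[1])); a=(a+90)%180-90
    print("t",s["clock"],"tcp",s["tcp_pos"].round(4),"gap",s["finger_gap"],"F",s["wrist_force"].round(2),"j6",s["joint_pos"][5].round(2))
    print("toolx",M[:,0].round(3),"tooly deg",np.degrees(np.arctan2(M[1,1],M[0,1])).round(2),"offset cm",d.round(2),"yaw",a.round(2))
if __name__=="__main__": v=list(map(float,sys.argv[1:])); go(v[:3],v[3])
E
python3 go.py 0.5575 0.2785 0.2 -20
```

```text
t 0.15 tcp [0.256  0.5145 0.2306] gap 0.0856870008526275 F [-0.    0.14 -0.69] j6 1.43
toolx [-0.001 -0.001 -1.   ] tooly deg 63.54 offset cm [ 3.07 -7.69 37.51] yaw 83.54
```

View pics/crop_scene.png

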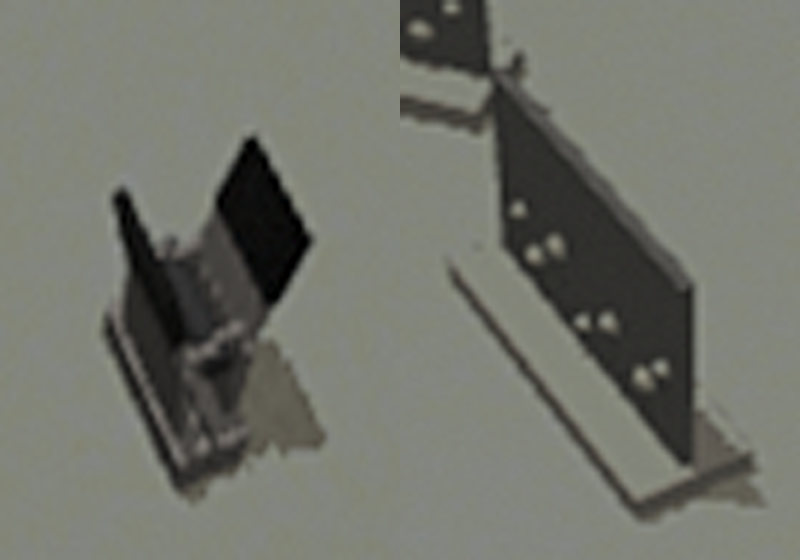

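View pics/crop_side.png

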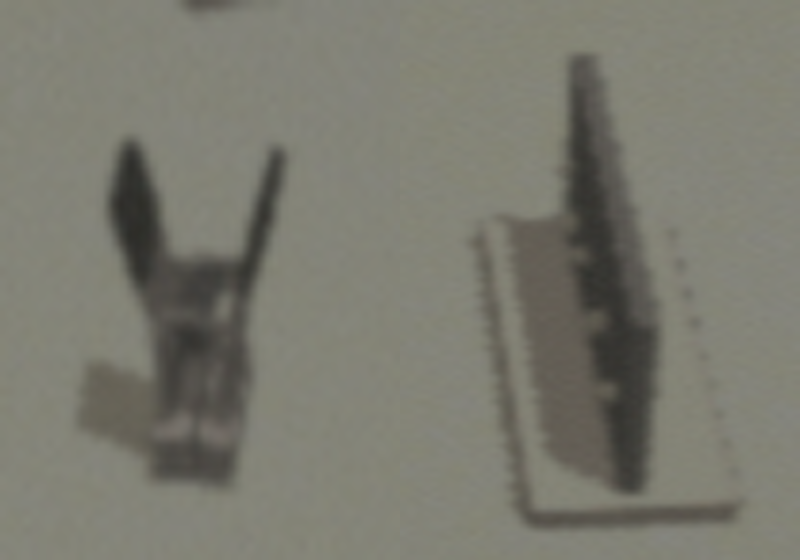

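servo_tool(
  increments=[
    {"offset":[0,-0.5,3],"yaw":6},
    {"offset":[0,-1.5,7],"yaw":13},
    {"offset":[0,-2.5,12],"yaw":20},
    {"offset":[0,-3.5,17],"yaw":27},
    {"offset":[0,-4.5,22],"yaw":34},
    {"offset":[0,-5.5,27],"yaw":41},
    {"offset":[0,-6.5,32],"yaw":48},
    {"offset":[0,-7.0,35],"yaw":55},
  ],
  claw=1,
)

```text
clock: 0.95
tcp_pos: [0.5405, 0.2937, 0.2308]
orientation: [0.534, 0.463, 0.534, -0.463]
wrist_force: [0.1, 1.2, -0.6]
finger_gap: 0.0852
```

```bash
python3 go.py 0.5575 0.2785 0.2 -20
```

```text
t 0.95 tcp [0.5405 0.2937 0.2308] gap 0.08518326252241948 F [ 0.06  1.2  -0.58] j6 1.8
toolx [-0. -0. -1.] tooly deg 8.13 offset cm [3.08 1.47 1.75] yaw 28.13
```

servo_tool(
  increments=[
    {"offset":[0.5,0.5,0.5],"yaw":7},
    {"offset":[1,1,1],"yaw":14},
    {"offset":[2,1.4,1.7],"yaw":21},
    {"offset":[3,1.4,1.7],"yaw":28},
    {"offset":[3,1.4,1.7],"yaw":28.2},
    {"offset":[3,1.4,1.7],"yaw":28.2},
    {"offset":[3,1.4,1.7],"yaw":28.2},
    {"offset":[3,1.4,1.7],"yaw":28.2},
  ],
)

```text
clock: 1.75
tcp_pos: [0.5549, 0.2818, 0.202]
orientation: [0.408, 0.578, 0.408, -0.577]
wrist_force: [-0.5, 0.0, -0.4]
finger_gap: 0.085
```

```bash
python3 - <<'E'
from h import *
m,a,d=snap("wrist","wrist1"); P=np.load("wrist1.npz")["P"]
b=(P[...,2]>.055)&(P[...,2]<.1)&(abs(P[...,0]-.5575)<.06)&(abs(P[...,1]-.2785)<.06)
q=P[b]; print(b.sum(),cv2.minAreaRect((q[:,:2]*1000).astype(np.float32)),np.percentile(q[:,2],[5,50,99]))
E
python3 go.py 0.5575 0.2785 0.058 -20
```

```text
1543 ((558.8836669921875, 279.0111389160156), (33.586830139160156, 50.35673141479492), 69.28178405761719) [0.05758794 0.07974959 0.0884273 ]
t 1.8 tcp [0.5549 0.2818 0.2019] gap 0.08524892060079502 F [ 0.01 -0.03 -0.28] j6 2.25
toolx [ 0.001  0.    -1.   ] tooly deg -19.58 offset cm [14.39  0.34  0.23] yaw 0.42
```

View pics/wrist1.png

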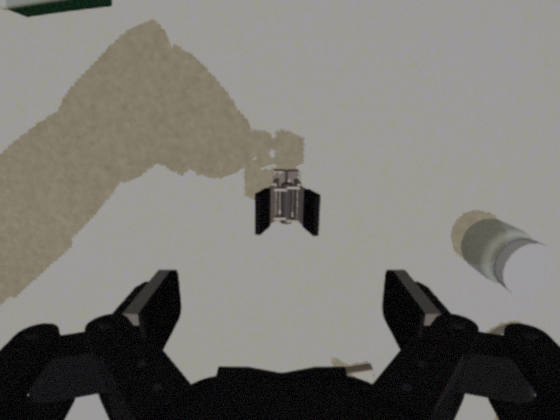

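servo_tool(
  increments=[
    {"offset":[2,0.4,0.2],"yaw":0.8},
    {"offset":[4,0.4,0.2],"yaw":0.8},
    {"offset":[6.5,0.4,0.2],"yaw":0.8},
    {"offset":[9,0.4,0.2],"yaw":0.8},
    {"offset":[11.5,0.4,0.2],"yaw":0.8},
    {"offset":[13,0.4,0.2],"yaw":0.8},
    {"offset":[14,0.4,0.2],"yaw":0.8},
    {"offset":[14.3,0.4,0.2],"yaw":0.8},
  ],
)

```text
clock: 2.6
tcp_pos: [0.5573, 0.2782, 0.0575]
orientation: [-0.403, -0.58, -0.404, 0.581]
wrist_force: [-0.4, -0.5, 0.3]
finger_gap: 0.0851
```

```bash
python3 go.py 0.558 0.279 0.058 -20.5; python3 -c "
from h import *
snap('scene','scene2')
a=cv2.imread('pics/scene2.png');cv2.imwrite('pics/scene2c.png',cv2.resize(a[240:370,300:430],(600,600),interpolation=2))"
```

```text
t 2.6 tcp [0.5573 0.2782 0.0575] gap 0.08513766665403817 F [-0.37 -0.49  0.31] j6 2.26
toolx [-0.001 -0.    -1.   ] tooly deg -20.43 offset cm [-0.05  0.03 -0.1 ] yaw 0.07
```

View pics/scene2c.png

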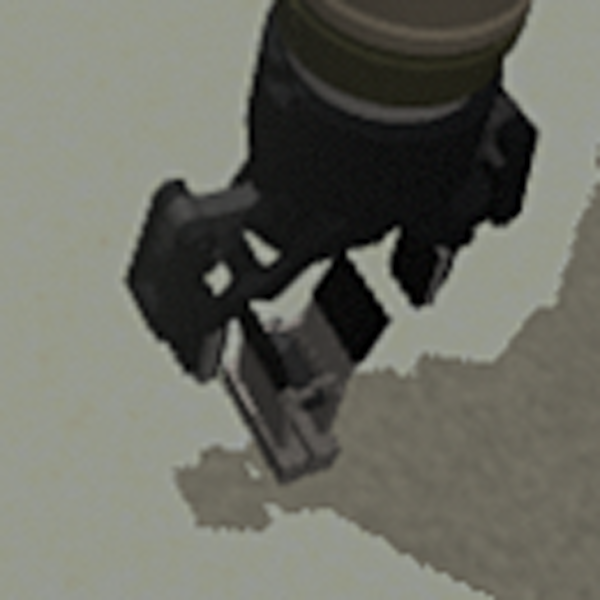

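The handles are between the open fingers, so I can close.

servo_tool(
  increments=[
    {"offset":[0,0,0],"yaw":0},
    {"offset":[0,0,0],"yaw":0},
    {"offset":[0,0,0],"yaw":0},
    {"offset":[0,0,0],"yaw":0},
    {"offset":[0,0,0],"yaw":0},
    {"offset":[0,0,0],"yaw":0},
    {"offset":[0,0,0],"yaw":0},
    {"offset":[0,0,0],"yaw":0},
  ],
  claw=0,
  force=25,
)

```text
clock: 3.45
tcp_pos: [0.5578, 0.2796, 0.0617]
orientation: [0.403, 0.582, 0.404, -0.58]
wrist_force: [-5.7, 1.4, 15.3]
finger_gap: 0.0277
```

```bash
python3 go.py 0.558 0.279 0.058 -20.5; python3 -c "
from h import *
snap('side','side3');snap('scene','scene3')
a=cv2.imread('pics/scene3.png');b=cv2.imread('pics/side3.png');cv2.imwrite('pics/c3.png',np.hstack([cv2.resize(a[240:370,320:410],(390,560),interpolation=2),cv2.resize(b[110:200,220:290],(400,560),interpolation=2)]))"
```

```text
t 3.45 tcp [0.5578 0.2796 0.0617] gap 0.027665024418813723 F [-5.73  1.38 15.32] j6 2.26
toolx [ 0.002  0.003 -1.   ] tooly deg -20.4 offset cm [0.37 0.04 0.05] yaw 0.1
```

View pics/c3.png

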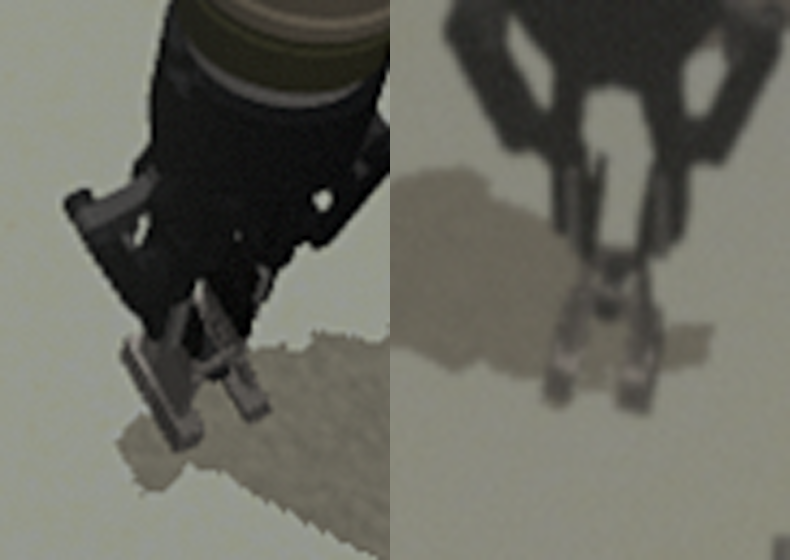

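The jaws are open and the gap is 27.7 mm. As the pads swung forward they pressed the clip on the bench with 15 N. I'll lift slightly and check.

servo_tool(
  increments=[
    {"offset":[-0.4,0,0],"yaw":0},
    {"offset":[-1,0,0],"yaw":0},
    {"offset":[-2,0,0],"yaw":0},
    {"offset":[-4,0,0],"yaw":0},
    {"offset":[-7,0,0],"yaw":0},
    {"offset":[-10,0,0],"yaw":0},
    {"offset":[-13,0,0],"yaw":0},
    {"offset":[-14.5,0,0],"yaw":0},
  ],
)

```text
clock: 4.35
tcp_pos: [0.5591, 0.2785, 0.2071]
orientation: [0.404, 0.582, 0.403, -0.579]
wrist_force: [0.5, -0.0, -0.5]
finger_gap: 0.0254
```

```bash
python3 -c "
from h import *
snap('side','side4');snap('scene','scene4');snap('wrist','wrist4')
a=cv2.imread('pics/scene4.png');b=cv2.imread('pics/side4.png');cv2.imwrite('pics/c4.png',np.hstack([cv2.resize(a[200:340,320:420],(400,560),interpolation=2),cv2.resize(b[70:170,220:290],(392,560),interpolation=2)]))"; python3 go.py 0.548 -0.019 0.205 -10
```

```text
t 4.5 tcp [0.5587 0.2784 0.2047] gap 0.025332985352703202 F [ 0.64  0.23 -1.17] j6 2.26
toolx [ 0.003  0.001 -1.   ] tooly deg -20.47 offset cm [-0.06  9.39 28.24] yaw -10.47
```

View pics/c4.png

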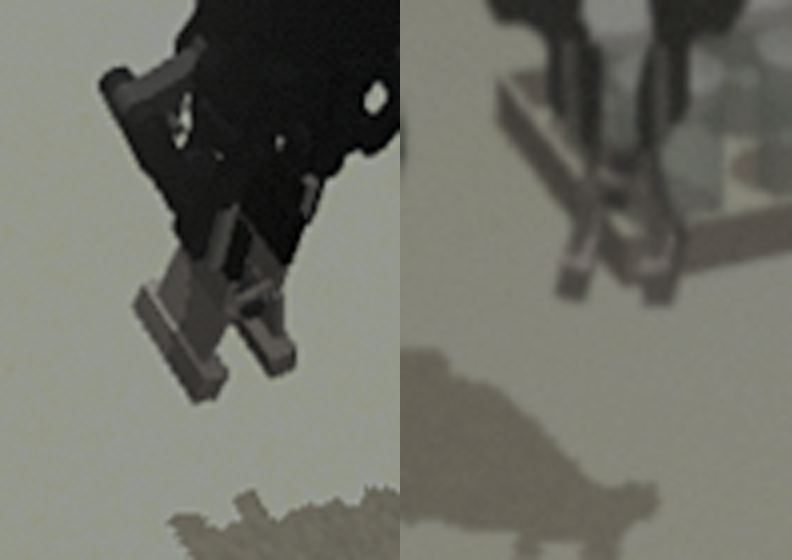

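View pics/wrist4.png

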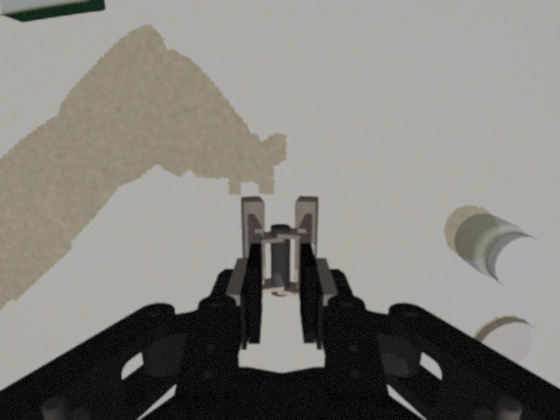

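Lifted, the jaws are fully open and symmetric about the fingers: wrist view, jaw tips at (253,200) and (307,200). Next, how the clip sits relative to the TCP.

```bash
python3 - <<'E'
from h import *
t=np.array([.5587,.2784]);tz=.2050
y=np.array([np.cos(np.radians(-20.5)),np.sin(np.radians(-20.5))]); h=np.array([-y[1],y[0]])
for n in("scene4","side4","wrist4"):
    P=np.load(n+".npz")["P"]; q=P[(P[...,2]>.09)&(P[...,2]<tz-.003)&(np.hypot(P[...,0]-t[0],P[...,1]-t[1])<.05)]
    l=np.c_[(q[:,:2]-t)@y,(q[:,:2]-t)@h,q[:,2]-tz]*1000
    print(n,len(q),"y,h,z pct"); print(np.percentile(l,[1,5,50,95,99],axis=0).round(1))
    # tilt: lowest z as function of h
    for a,b in((-28,-15),(-15,0),(0,15),(15,28)):
        k=(l[:,1]>a)&(l[:,1]<b)
        if k.sum()>5: print(a,b,k.sum(),np.percentile(l[k,2],[2,10]).round(1))
E
```

```text
scene4 915 y,h,z pct
[[-19.7 -21.2 -57.2]
 [-14.8 -15.7 -54.6]
 [ 13.6  11.8 -37. ]
 [ 22.2  26.1  -8.5]
 [ 23.1  26.9  -4.5]]
-28 -15 51 [-57.2 -53.3]
-15 0 178 [-56.5 -51.9]
0 15 308 [-56.5 -52. ]
15 28 378 [-56.1 -52.6]
side4 388 y,h,z pct
[[-22.3 -26.9 -58.7]
 [-18.5 -25.9 -55.3]
 [  1.9 -15.3 -35.5]
 [ 20.5  14.1  -9.5]
 [ 21.6  19.9  -4.7]]
-28 -15 197 [-57.8 -53.9]
-15 0 88 [-54.1 -45.7]
0 15 85 [-55.  -45.4]
15 28 17 [-56.1 -51.5]
wrist4 4397 y,h,z pct
[[-22.7 -17.1 -56.2]
 [-20.  -13.3 -50.9]
 [  0.   12.5 -18.5]
 [ 19.5  25.7  -9.8]
 [ 22.2  26.1  -5.1]]
-28 -15 110 [-46.  -45.5]
-15 0 1114 [-52.  -45.2]
0 15 1283 [-53.1 -45.1]
15 28 1890 [-56.  -49.3]
```

The tips hang 57 mm below the TCP, level and centred, so the hinge is about 13 mm below it. For a 20 mm bite the TCP must stop at z≈0.143. Carrying over now.

servo_tool(
  increments=[
    {"offset":[0,0.6,2],"yaw":-1},
    {"offset":[0,1.9,5.5],"yaw":-2},
    {"offset":[0,3.2,9.5],"yaw":-4},
    {"offset":[0,4.5,13.5],"yaw":-5.5},
    {"offset":[0,5.8,17.5],"yaw":-7},
    {"offset":[0,7.1,21.5],"yaw":-8.5},
    {"offset":[0,8.4,25.5],"yaw":-10},
    {"offset":[0,9.4,28.2],"yaw":-10.5},
  ],
)

```text
clock: 5.3
tcp_pos: [0.546, -0.0212, 0.2016]
orientation: [-0.454, -0.541, -0.455, 0.543]
wrist_force: [-0.1, -0.5, -1.0]
finger_gap: 0.0249
```

servo_tool(
  increments=[
    {"offset":[0,0,0],"yaw":0},
    {"offset":[0,0,0],"yaw":0},
    {"offset":[0,0,0],"yaw":0},
    {"offset":[0,0,0],"yaw":0},
    {"offset":[0,0,0],"yaw":0},
    {"offset":[0,0,0],"yaw":0},
    {"offset":[0,0,0],"yaw":0},
    {"offset":[0,0,0],"yaw":0},
  ],
)

```text
clock: 6.1
tcp_pos: [0.5474, -0.0186, 0.2034]
orientation: [0.455, 0.541, 0.455, -0.541]
wrist_force: [0.1, 0.2, -0.3]
finger_gap: 0.0256
```

```bash
python3 - <<'E'
from h import *
for n in("wrist","scene","side"): snap(n,n+"5")
a=cv2.imread('pics/scene5.png');b=cv2.imread('pics/side5.png');cv2.imwrite('pics/c5.png',np.hstack([cv2.resize(a[130:270,210:310],(400,560),interpolation=2),cv2.resize(b[160:300,240:340],(400,560),interpolation=2)]))
for n in("wrist5","scene5","side5"):
    P=np.load(n+".npz")["P"]
    q=P[(abs(P[...,2]-.110)<.004)&(abs(P[...,0]-.548)<.05)&(abs(P[...,1]+.019)<.1)]
    if len(q)>20: print(n,len(q),cv2.minAreaRect((q[:,:2]*1000).astype(np.float32)))
E
python3 go.py 0.548 -0.019 0.143 -10
```

```text
wrist5 971 ((549.2329711914062, -18.953216552734375), (138.50189208984375, 5.564453125), 79.9860610961914)
scene5 98 ((547.5454711914062, -17.492156982421875), (140.9033203125, 8.05622673034668), 79.34317779541016)
side5 196 ((547.3828125, -23.33849334716797), (133.33995056152344, 6.222238540649414), 79.98533630371094)
t 6.25 tcp [ 0.5473 -0.0188  0.2033] gap 0.025207348076384525 F [-0.14 -0.6  -0.14] j6 1.56
toolx [ 0.  0. -1.] tooly deg -9.96 offset cm [6.03 0.07 0.01] yaw 0.04
```

View pics/wrist5.png

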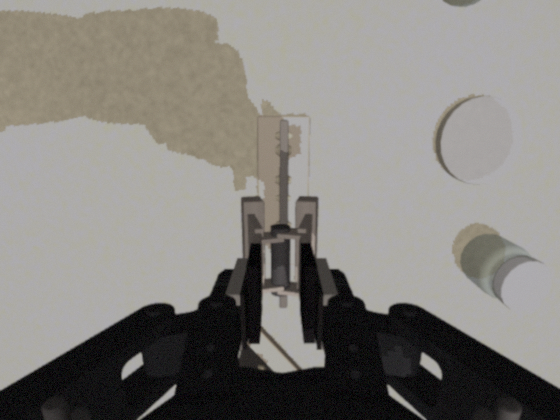

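View pics/c5.png

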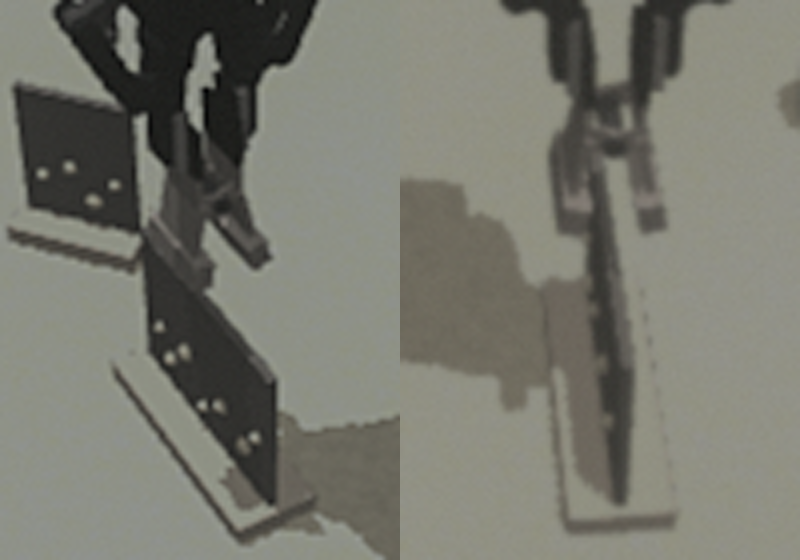

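The wrist view shows the edge (284,140–200) running between the open jaws (253 and 307), in line with them. All three cameras agree on the panel. Descending 6 cm.

servo_tool(
  increments=[
    {"offset":[0.5,0.1,0],"yaw":0},
    {"offset":[1.5,0.1,0],"yaw":0},
    {"offset":[2.5,0.1,0],"yaw":0},
    {"offset":[3.5,0.1,0],"yaw":0},
    {"offset":[4.5,0.1,0],"yaw":0},
    {"offset":[5.4,0.1,0],"yaw":0},
    {"offset":[6,0.1,0],"yaw":0},
    {"offset":[6,0.1,0],"yaw":0},
  ],
)

```text
clock: 7.05
tcp_pos: [0.5476, -0.0189, 0.1421]
orientation: [-0.454, -0.541, -0.455, 0.542]
wrist_force: [0.8, 0.1, 0.0]
finger_gap: 0.0253
```

```bash
python3 - <<'E'
from h import *
for n in("wrist","scene","side"): snap(n,n+"6")
a=cv2.imread('pics/scene6.png');b=cv2.imread('pics/side6.png');cv2.imwrite('pics/c6.png',np.hstack([cv2.resize(a[130:270,210:310],(400,560),interpolation=2),cv2.resize(b[160:300,240:340],(400,560),interpolation=2)]))
E
python3 go.py 0.548 -0.019 0.143 -10
```

```text
t 7.2 tcp [ 0.5486 -0.0191  0.1437] gap 0.025199478756690475 F [ 0.   -0.78 -1.65] j6 1.56
toolx [ 0.001 -0.    -1.   ] tooly deg -9.96 offset cm [ 0.07 -0.06  0.  ] yaw 0.04
```

View pics/c6.png

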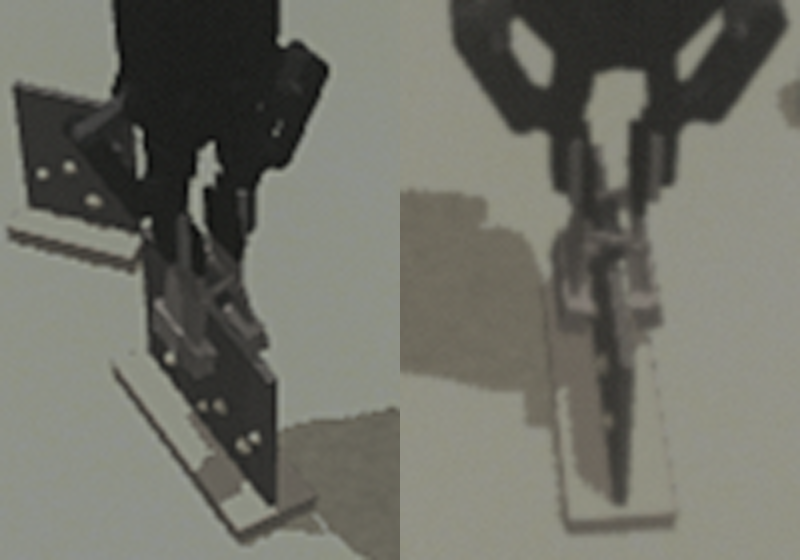

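The jaws straddle the edge with no contact force. Releasing, with a small follow-down to offset the pads' swing back.

servo_tool(
  increments=[
    {"offset":[0.1,0,0],"yaw":0},
    {"offset":[0.3,0,0],"yaw":0},
    {"offset":[0.3,0,0],"yaw":0},
    {"offset":[0.3,0,0],"yaw":0},
    {"offset":[0.3,0,0],"yaw":0},
    {"offset":[0.3,0,0],"yaw":0},
    {"offset":[0.3,0,0],"yaw":0},
    {"offset":[0.3,0,0],"yaw":0},
  ],
  claw=1,
)

```text
clock: 8.0
tcp_pos: [0.5483, -0.019, 0.1403]
orientation: [0.455, 0.542, 0.455, -0.541]
wrist_force: [-0.1, -0.7, -0.5]
finger_gap: 0.0854
```

```bash
python3 - <<'E'
from h import *
for n in("scene","side"): snap(n,n+"7")
a=cv2.imread('pics/scene7.png');b=cv2.imread('pics/side7.png');cv2.imwrite('pics/c7.png',np.hstack([cv2.resize(a[130:270,210:310],(400,560),interpolation=2),cv2.resize(b[160:300,240:340],(400,560),interpolation=2)]))
E
python3 go.py 0.548 -0.019 0.143 -10
```

```text
t 8.1 tcp [ 0.5483 -0.019   0.1403] gap 0.08574248870162174 F [0.67 0.92 1.03] j6 1.56
toolx [ 0.  0. -1.] tooly deg -9.96 offset cm [-0.27 -0.03  0.01] yaw 0.04
```

View pics/c7.png

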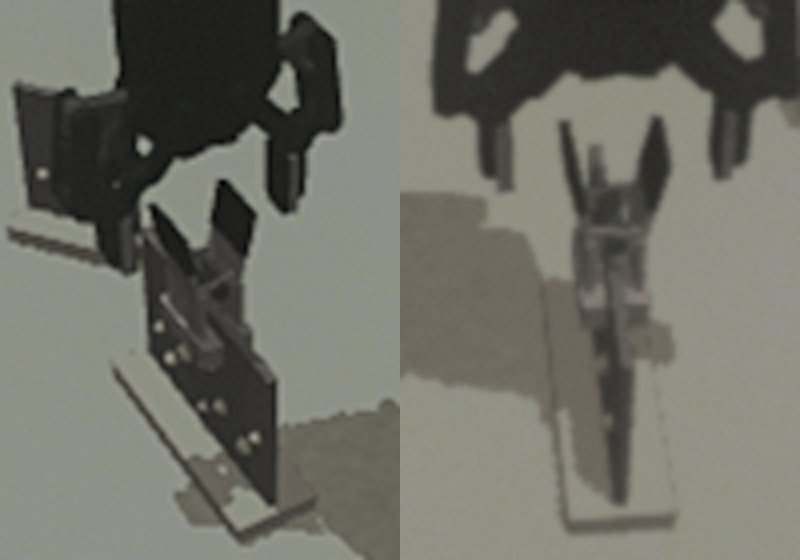

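The clip has shut on the panel and the fingers are clear on both sides. Retreating straight up.

servo_tool(
  increments=[
    {"offset":[-1,0,0],"yaw":0},
    {"offset":[-2.5,0,0],"yaw":0},
    {"offset":[-4,0,0],"yaw":0},
    {"offset":[-6,0,0],"yaw":0},
    {"offset":[-8,0,0],"yaw":0},
    {"offset":[-9.5,0,0],"yaw":0},
    {"offset":[-10,0,0],"yaw":0},
    {"offset":[-10,0,0],"yaw":0},
  ],
)

```text
clock: 8.9
tcp_pos: [0.5489, -0.0191, 0.2414]
orientation: [0.455, 0.542, 0.454, -0.541]
wrist_force: [-0.3, -0.4, -0.0]
finger_gap: 0.0851
```

```bash
python3 - <<'E'
from h import *
t=np.array([.548,-.019]); e=np.array([np.cos(np.radians(80)),np.sin(np.radians(80))]); nrm=np.array([e[1],-e[0]])
for n in("scene","side","wrist"):
    snap(n,n+"8"); P=np.load(n+"8.npz")["P"]
    q=P[(P[...,2]>.135)&(P[...,2]<.2)&(np.hypot(P[...,0]-t[0],P[...,1]-t[1])<.05)]
    l=np.c_[(q[:,:2]-t)@nrm,(q[:,:2]-t)@e,q[:,2]]*1000
    h=l[l[:,2]>145]
    print(n,len(q),"top z",np.percentile(q[:,2],[95,99]).round(4),"rect",cv2.minAreaRect((q[P.shape[0]*0:][q[:,2]>.145][:,:2]*1000).astype(np.float32)),"norm",np.percentile(h[:,0],[1,99]).round(1),"along",np.percentile(h[:,1],[1,99]).round(1))
    k=l[l[:,2]>165]; print(" topband norm",np.percentile(k[:,0],[1,99]).round(1), "L/R top z",[np.percentile(k[(k[:,0]*s)>10,2],98).round(1) for s in(-1,1) if ((k[:,0]*s)>10).any()])
a=cv2.imread('pics/scene8.png');b=cv2.imread('pics/side8.png');cv2.imwrite('pics/c8.png',np.hstack([cv2.resize(a[130:270,210:310],(400,560),interpolation=2),cv2.resize(b[160:300,240:340],(400,560),interpolation=2)]))
print(env.get_state()["tcp_pos"],env.get_state()["wrist_force"])
E
```

```text
scene 293 top z [0.1708 0.1716] rect ((547.8431396484375, -16.359188079833984), (34.48728942871094, 44.7929801940918), 80.46096801757812) norm [-22.3  21.4] along [-14.6  19. ]
 topband norm [-22.4  21.5] L/R top z [np.float64(171.8), np.float64(171.4)]
side 272 top z [0.1711 0.1719] rect ((548.1221313476562, -20.826322555541992), (35.62953186035156, 44.41722106933594), 80.0864486694336) norm [-21.5  22.5] along [-18.6  15.7]
 topband norm [-21.7  22.6] L/R top z [np.float64(172.5), np.float64(171.5)]
wrist 2050 top z [0.1717 0.1722] rect ((548.9948120117188, -18.76717758178711), (33.698951721191406, 44.86175537109375), 79.77296447753906) norm [-21.2  23. ] along [-15.8  17. ]
 topband norm [-21.3  23.1] L/R top z [np.float64(172.3), np.float64(172.2)]
[ 0.54784129 -0.01892837  0.23942318] [0.74938234 0.31085547 0.42457724]
```

View pics/c8.png

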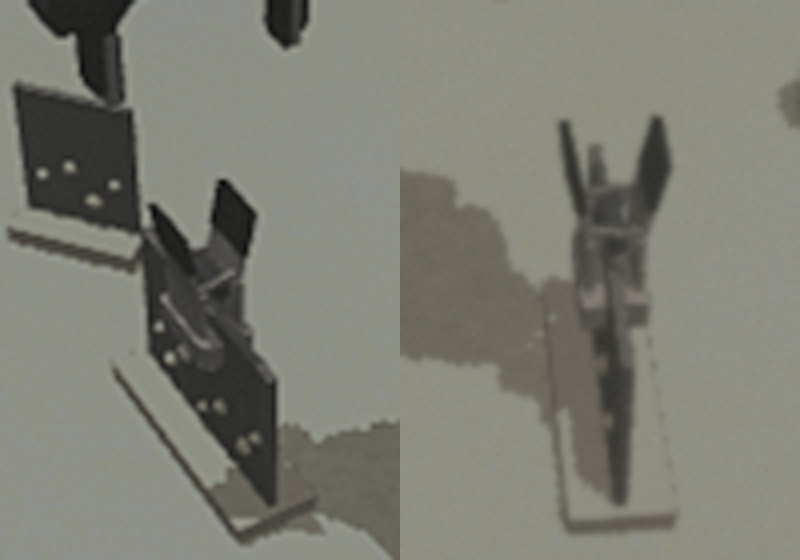

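```bash
python3 -c "
from h import *
print(env.hand_in())"
```

```text
the job is handed in; nothing more can be done
None
```

The clip is on the wide panel and the job is handed in, about 9 s into the 40 s allowed. I squeezed it open by its handles, carried it above panel height well away from the narrow panel, and let the jaws close on the top edge. I then backed the gripper straight up and clear.

Last checks, from all three cameras after release:

| Check | Reading | Limit |
|---|---|---|
| Distance from the edge's middle, along it | 2–3 mm | 20 mm |
| Distance from the panel's mid-plane | about 1 mm | 12 mm |
| Hinge height above the edge (from the handle tops at 172–173 mm) | about 16 mm | 0–36 mm |
| In line with the edge | within about 1° | 15° |
| Upright: height difference between the two handle tops | 1 mm or less | 20° tilt |
| Jaw angle (from 44 mm over the handles) | about 0.13 rad | 0.08–0.25 rad |

- **Bench contact:** while closing on the clip, the fingers swung forward and pressed it on the bench with about 15 N. The clip was level and centred in the fingers after lifting.
- **Camera disagreement:** the scene and side cameras differed by about 4–6 mm on the panel's and clip's position along the edge, because each sees only part of them. The wrist view fell in between, and this is well within the limit.
- **Not measured:** the clip's speed at rest. It looked the same in the pictures before and after the gripper backed away.

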